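Dock the tabbed tube block on the shaker's part-present pin

ROBOT

A 6-joint arm with a two-finger parallel gripper is mounted at the origin on a cart in front of the work surface, level with it; the furniture and walls round the work are solid. World frame = base frame: x ahead of the robot, y to its left, z up, the work surface at z = 0. Lengths are in mm, angles in rad, forces in N, time in s.
With the tool pointing down it reaches from about 400 to 925 mm from the base axis. Payload 12.5 kg.
Tool frame: the origin (TCP) lies where the fingers leave the gripper's body, on its centre line; the fingertips stand 78 mm ahead of it and the grasp point (between the pads) lies 59 mm ahead of it (env.nose_length is the distance from the TCP to the fingertips, in mm); z points along the fingers, y is the line along which they close (so a half turn about z gives the same grasp; the last joint's range is limited). The gripper opens to 95 mm and grips with 3 to 60 N. Pads are 20 mm wide; open, the fingers measure 119 mm over their backs; the gripper's body (75 mm by 180 mm) begins 59 mm behind the grasp point.
Start: joints at [-1.272, 0.491, 1.559, -0, 1.092, -0.106], TCP at [246.169, -574.49, 292.261] pointing down, gripper open.
Joint ranges: [-3.1, 3.1], [-0.84, 2.19], [0.05, 2.79], [-1.13, 4.28], [0.06, 2.93], [-2.69, 2.69]. Speed limits (rad/s): [2.22, 2.22, 2.79, 3.14, 3.14, 3.14].

INTERFACE

Orientations are given as [roll, pitch, yaw] about the fixed x, y, z axes, in that order (R = Rz(yaw) Ry(pitch) Rx(roll)).
In Python, from cell import env gives the robot as it stands. The module is installed in compiled form; this text tells all that it offers.
- The arm moves only by the tool send_rows, never from a script. Its argument "series" is text: rows parted by semicolons, each of 6 numbers parted by spaces: the shift along the tool's x, y, z as a fraction of full scale, then the turn, a rotation vector about the tool's x, y, z as a fraction of full scale. A call has 1 to 5 rows; each row shifts and turns the commanded pose from where the row before left it, along the tool's axes as they then stand; what a row does not reach is not made up. Full scale, the value 1, is 60 mm for a shift and 10 degrees for a turn. A row lasts 1/8 s, in which the tool goes at most 62.5 mm and 10.7 degrees, less where a joint would pass 70% of its speed; a pose out of reach is approached as far as the arm can. A call with a number of a shift or a turn outside -1 to 1 is refused whole. A call with a gripper value outside its range is refused whole. "fingers" is the opening, from 0 (shut) to 1 (fully open), set as the call begins (left out, the last holds). The fingers move at their own pace and stop on an object; the grip force is fixed at half the most. Time passes only in rows, so rows that do not move let the fingers close. It gives the time, the measured TCP pose, the force, the opening and the grip force at its end, in the units of the state.
- env.state(): the state, without advancing time (a new reading comes with each control period).
- env.read_camera(name): name is "scene" or "top" or "wrist"; returns a dict with "color" (400x640x3 uint8, red, green, blue), "z_map" (400x640 float32, mm along the optical axis (not along the pixel's ray), 0 where there is no reading), "fovy" (degrees; the focal length in pixels is half the picture's height over the tangent of half this angle, whatever the lens; pixels are square), "cx", "cy" (the principal point, pixels), "R" (3x3) and "t" (3): a world point X has camera coordinates R X + t. Camera axes: x right, y down, z forward; pixel columns grow to the right and rows downward; lengths in mm; the calibration is good to about 2 mm. The wrist camera is an equidistant fisheye: a pixel r from the principal point sees the ray r / f radians off the axis. A picture is of the moment at which its call begins.
- env.job_done(): hands the job in; it is judged then, once.
The state is a dict: "t": time; "joints": joint angles; "qvel": joint speeds; "tau": joint torques, N m; "eef_pos": TCP position; "tcp_rot": TCP orientation; "ft_force": force on the tool from outside, world axes, zero at the start; "moment": the same for the moment, N m; "opening": opening from 0.0 (shut) to 1.0 (fully open); "grip_force": force on a finger pad.
Only numpy, scipy, OpenCV 4.12 (cv2) and the standard library are available. Lean on these libraries where they do the work, as an engineer would, in place of code of your own. Each camera call takes 0.05 s, during which the arm holds its last target. There are 200 camera calls.

TASK

Load the orbital shaker: take the aluminium tube block that has a flat tab on one end and set it down gently on the shaker's deck, flat and squarely in the corner between the two low steel stops, right up to both (a few millimetres of gap are fine), so that its tab holds the sensing pin pressed down. Then let go; leave the block without a tab and the other things on the bench where they are.

Things in the scene. Friction and masses are not known exactly. Their poses are not given: they have to be found in the camera images.
- tab_block: Block to load: aluminium, 70 (x) by 100 (y) by 34 mm high, 0.5 kg, six wells in the top; origin at the centre of its underside, without the tab. Black upright grip rib on its middle: 14 mm thick (x), 54 long (y), z 33 to 65 mm; grip it across its thickness. Flat steel tab on the -y end: 30 mm wide (x), 10 thick, y -49 to -78 mm, flush with the underside; a 4 mm plate joins it to the end face.
- tab_under (a point): Centre of the underside of the tab, at (0, -64, 0) mm in the block's frame.
- rib_top (a point): Centre of the top of the grip rib, at (0, 0, 65) mm in the block's frame.
- shaker: Shaker, fixed; white, aluminium deck 130 (x) by 160 mm (y), top at z = 40; origin under its centre. Stop bars on the deck, 14 mm high: back stop along y, inner face x = +52 (y -45 to 55); side stop along x, inner face y = +68 (x -16 to 40). A block touching both, turned like the shaker, has its origin at (17, 18, 40) mm: long side on the back stop, plain end on the side stop, tab over the pin.
- pin_spot (a point): The sensing pin's axis at deck level, at (17, -46, 40) mm in the shaker's frame. The steel pin, 8 mm across with a domed tip, stands 7 mm above the deck when free.
- sensing_pin (a joint): How far the sensing pin is pressed down, in m: 0 free, 0.007 with its tip level with the deck, 0.009 at the end of its travel. A light spring, 0.3 N free to 0.8 N at deck level: the block's own weight holds it down.
- plain_block: The other tube block, the same in size, wells and rib but with no tab: leave it where it is. Origin at the centre of its underside.
- tape_roll: Roll of tape lying flat, 96 mm across, 25 mm high: bystander. Origin under its centre.
- marker_pen: Marker pen lying on the bench, 122 mm long, 11 mm thick: bystander. Origin under its middle.
- tweezers: Tweezers lying on the bench, 122 mm long: bystander. Origin under their middle.
- vial: Standing white vial with a cap, 33 mm across, 70 mm high: bystander. Origin under its centre.

How it is judged:
By the outcome, as a careful person would: the job done as asked, in the order asked, and still so for the second after the job is handed in, with the robot touching nothing.
It also fails if it takes over 38 s, if anything falls off the work surface, if the arm or the gripper's body presses on something with over 40 N, if the wrist force passes 120 N, or if a joint passes its speed limit or range.

## Working session

There is one attempt and no reset: what is moved stays moved. The work goes in short steps, Python scripts to look and compute and a tool call to move; the robot and the scene stay as the last step left them, time stands still between calls to the robot, and variables do not carry over. Pictures are saved under pics/ and viewed, at most 10 in all, crops included, and the job is handed in when it is done.

Besides the shell and the picture viewer there is one more tool, called after ">>>" as name(argument=value, ...), one argument or row to a line, values as JSON. send_rows: Moves the arm, as the interface text tells. Shift numbers are shares of 60 mm and turn numbers shares of 10 degrees, none past 1 either way. Its arguments: {"type":"object","properties":{"series":{"type":"string"},"fingers":{"type":"number"}},"required":["series"]}

```bash
mkdir -p pics; cat > h.py <<'E'
import numpy as np, cv2
from cell import env
def shot(n):
    d=env.read_camera(n); np.savez(''+n+'.npz',**d); return d
def save(d,p): cv2.imwrite('pics/'+p,cv2.cvtColor(d['color'],cv2.COLOR_RGB2BGR))
def f(d): return 200/np.tan(np.radians(float(d['fovy']))/2)
def ray(d,u,v,fish=False):
    a=np.array([u-float(d['cx']),v-float(d['cy'])])/f(d)
    if fish:
        r=np.hypot(*a)+1e-9; c=np.array([*(a/r*np.sin(r)),np.cos(r)])
    else: c=np.array([*a,1.])
    return -d['R'].T@d['t'], d['R'].T@c
def onz(d,u,v,z,fish=False):
    o,r=ray(d,u,v,fish); return o+r*(z-o[2])/r[2]
def cloud(d):
    v,u=np.mgrid[0:400,0:640]; Z=d['z_map'].astype(float)
    c=np.stack([(u-float(d['cx']))/f(d)*Z,(v-float(d['cy']))/f(d)*Z,Z],-1)
    return (c-d['t'])@d['R']
E
python3 - <<'E'
from h import *
for n in('top','scene'): save(shot(n),n+'0.png')
print(env.state())
d=np.load('top.npz');print(d['R'],d['t'],d['fovy'],(d['z_map']>0).mean())
E
```

```text
{'t': 0.1, 'joints': array([-1.27157870e+00,  4.91497302e-01,  1.55939568e+00,  1.31298787e-05,
        1.09173777e+00, -1.05584064e-01]), 'qvel': array([-9.05417461e-04, -1.24173770e-03,  8.29169231e-04, -4.73663891e-05,
       -3.22327476e-05, -3.28926245e-03]), 'tau': array([ 2.32259023e-03, -6.13626981e+01, -2.58606631e+01,  6.93965843e-02,
        4.69795126e-02, -3.68454937e-05]), 'eef_pos': array([ 246.13598875, -574.33159497,  291.71891373]), 'tcp_rot': array([-3.14056156e+00, -1.20983786e-04,  4.04795566e-01]), 'ft_force': array([ 0.02742934,  0.19136335, -0.44434354]), 'moment': array([-0.03054889, -0.0250323 ,  0.0076705 ]), 'grip_force': 0.0, 'opening': 1.000532924949558}
[[ 3.06952558e-02 -9.99528491e-01 -7.72305569e-04]
 [-9.98300408e-01 -3.06192282e-02 -4.95858731e-02]
 [ 4.95388456e-02  2.29304403e-03 -9.98769565e-01]] [-204.92245459  545.20218341 1385.8723273 ] 44.67288284479454 0.9959375
```

View pics/top0.png

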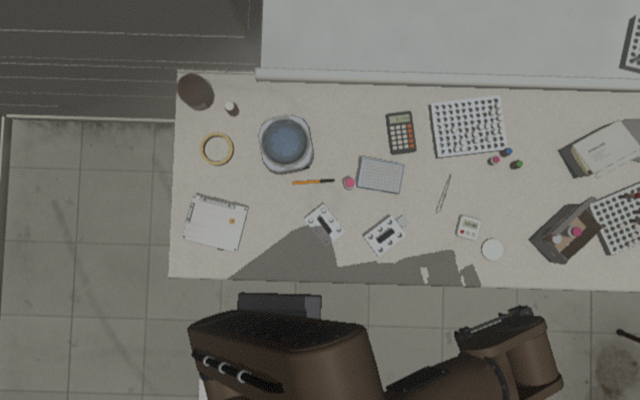

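View pics/scene0.png

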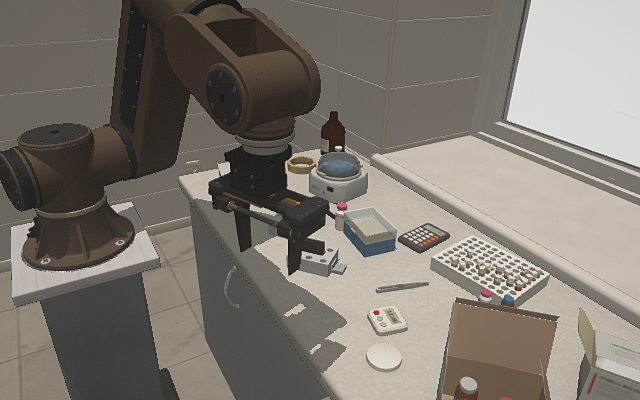

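The top view shows the tab block near (385,235) with its tab at (402,219), and the plain block near (323,222). The white device at (216,222) is probably the shaker, and there is a domed device at (285,143). I'll zoom in to check.

```bash
python3 - <<'E'
from h import *
d=np.load('top.npz'); im=cv2.cvtColor(d['color'],cv2.COLOR_RGB2BGR)
a=cv2.resize(im[180:265,175:255],None,fx=4.8,fy=4.8,interpolation=cv2.INTER_CUBIC)
b=cv2.resize(im[180:265,350:430],None,fx=4.8,fy=4.8,interpolation=cv2.INTER_CUBIC)
cv2.imwrite('pics/c1.png',np.hstack([a,b]))
P=cloud(d)
for u,v in [(216,240),(216,222),(240,203),(190,240),(385,235),(402,219),(300,265),(275,143)]: print(u,v,P[v,u].round(0))
E
```

```text
216 240 [423. 116.  39.]
216 222 [473. 118.  37.]
240 203 [530.  59.   2.]
190 240 [421. 188.  40.]
385 235 [ 452. -355.   67.]
402 219 [ 498. -409.   16.]
300 265 [ 357. -121.    1.]
275 143 [690. -49. 117.]
```

View pics/c1.png

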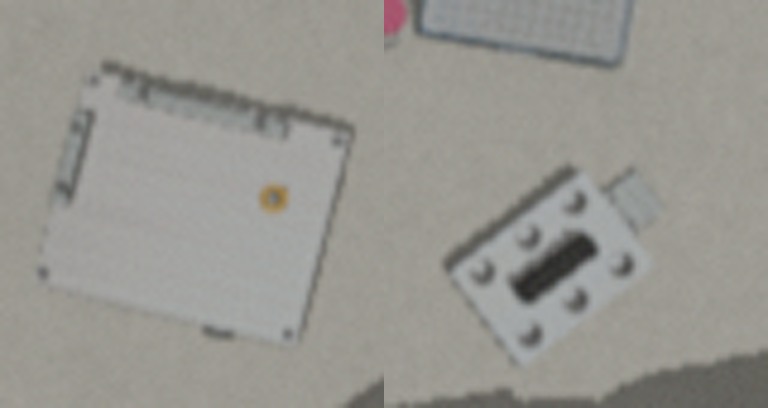

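The crop confirms the shaker on the left: back stop along its top edge, side stop on its left edge, orange-ringed pin at crop (273,198). On the right is the tab block, with its tab up-right and its rib at crop (554,268).

```bash
python3 - <<'E'
from h import *
d=np.load('top.npz'); P=cloud(d); c=d['color'].astype(int)
def reg(m,x0,y0,x1,y1):
    k=np.zeros(m.shape,bool);k[y0:y1,x0:x1]=1;return m&k
hsv=cv2.cvtColor(d['color'],cv2.COLOR_RGB2HSV)
m=reg(hsv[...,1]>90,205,200,250,245); v,u=np.nonzero(m); pin=onz(d,u.mean(),v.mean(),41);print('pin',pin,m.sum())
m=reg((P[...,2]>25)&(P[...,2]<70),177,180,255,265); v,u=np.nonzero(m)
r=cv2.minAreaRect(np.stack([u,v],1).astype(np.float32)); q=cv2.boxPoints(r)
Q=np.array([onz(d,*p,40) for p in q]);print('deck',Q.round(1),Q.mean(0))
for i in range(4):
  e=Q[(i+1)%4]-Q[i];print(np.linalg.norm(e),np.degrees(np.arctan2(e[1],e[0])))
m=reg(c.sum(-1)<200,365,220,405,250); v,u=np.nonzero(m)
W=np.array([onz(d,a,b,65) for a,b in zip(u,v)])[:,:2]
r=cv2.minAreaRect(W.astype(np.float32));print('rib',r,W.mean(0),len(W))
m=reg((P[...,2]>25)&(P[...,2]<50),355,205,415,260); v,u=np.nonzero(m)
W=np.array([onz(d,a,b,34) for a,b in zip(u,v)])[:,:2]
print('blk',cv2.minAreaRect(W.astype(np.float32)),W.mean(0))
E
```

```text
pin [478.13538911  72.56667447  41.        ] 13
deck [[420.8 215.   40. ]
 [550.7 188.5  40. ]
 [516.2  29.7  40. ]
 [386.6  56.9  40. ]] [468.59596091 122.50257516  40.        ]
132.6391823268241 -11.52224172882854
162.53261692937235 -102.25366251046309
132.43245592545648 168.15179437278002
161.77671155663504 77.81689967556153
rib ((451.00146484375, -355.5649719238281), (11.535704612731934, 49.73810958862305), 38.43040466308594) [ 451.26418149 -355.95171642] 79
blk ((449.09552001953125, -357.8124694824219), (70.2369613647461, 100.13972473144531), 38.48004150390625) [ 448.87861093 -357.34195604]
```

>>> send_rows(
  series="0 0 0 0 0 -1;0 0 0 0 0 -1;0 0 0 0 0 -1;0 0 0 0 0 -1;0 0 0 0 0 -1",
  fingers=1,
)

```text
t: 0.72
eef_pos: [246.1, -574.4, 291.9]
tcp_rot: [-3.141, -0.001, 1.283]
ft_force: [0.5, 0.7, -0.8]
opening: 1.0
grip_force: 0.0
```

>>> send_rows(
  series="0 0 0 0 0 -1;0 0 0 0 0 -1;0 0 0 0 0 -1;0 0 0 0 0 -1;0 0 0 0 0 -1",
)

```text
t: 1.35
eef_pos: [246.1, -574.4, 291.9]
tcp_rot: [3.141, -0.001, 2.156]
ft_force: [-0.0, 0.8, 0.1]
opening: 1.001
grip_force: 0.0
```

>>> send_rows(
  series="0 0 0 0 0 -0.52;0 0 0 0 0 0",
)

```text
t: 1.6
eef_pos: [246.2, -574.4, 291.9]
tcp_rot: [3.141, -0.001, 2.24]
ft_force: [-0.2, -0.2, 0.0]
opening: 1.001
grip_force: 0.0
```

```bash
cat >> h.py <<'E'
from scipy.spatial.transform import Rotation as Ro
def go(x,y,z,yaw):
    s=env.state(); R=Ro.from_euler('xyz',s['tcp_rot']); p=s['eef_pos']
    dR=(R.inv()*Ro.from_euler('xyz',[np.pi,0,np.radians(yaw)])).as_rotvec(degrees=True)
    print('t',s['t'],'pos',p.round(1),'rot',np.degrees(s['tcp_rot']).round(2),'q',s['joints'].round(2))
    print('shift/60',(R.inv().apply(np.array([x,y,z])-p)/60).round(3),'turn/10',(dR/10).round(3))
E
python3 -c "
from h import *
go(451,-356,230,128.4)"
```

```text
t 1.6 pos [ 246.2 -574.4  291.9] rot [ 1.7999e+02 -3.0000e-02  1.2835e+02] q [-1.27  0.49  1.56  0.    1.09 -1.94]
shift/60 [0.736 4.936 1.034] turn/10 [ 0.001 -0.003 -0.005]
```

>>> send_rows(
  series="0.14 0.9 0.2 0 0 0;0.15 0.9 0.2 0 0 0;0.15 0.9 0.2 0 0 0;0.15 0.9 0.2 0 0 0;0.15 0.9 0.2 0 0 0",
)

```text
t: 2.22
eef_pos: [431.2, -370.6, 231.9]
tcp_rot: [-3.142, 0.0, 2.238]
ft_force: [0.6, -1.1, 0.7]
opening: 1.004
grip_force: 0.0
```

>>> send_rows(
  series="0 0.43 0 0 0 0;0 0 0 0 0 0;0 0 0 0 0 0",
)

```text
t: 2.6
eef_pos: [450.0, -356.5, 232.2]
tcp_rot: [-3.141, 0.0, 2.24]
ft_force: [0.3, -0.7, 0.3]
opening: 0.999
grip_force: 0.0
```

```bash
python3 -c "
from h import *
go(451,-356,116,128.4)
d=shot('wrist'); save(d,'w1.png'); print(d['R'],d['t'],d['fovy'])"
```

```text
t 2.6 pos [ 450.  -356.5  232.2] rot [-179.99    0.    128.32] q [-0.78  0.49  1.75 -0.    0.9  -1.45]
shift/60 [-0.004  0.018  1.937] turn/10 [-0.001  0.    -0.008]
[[ 7.85341396e-01  6.19062649e-01  5.71929725e-04]
 [ 5.99420493e-01 -7.60653631e-01  2.49200977e-01]
 [ 1.54706057e-01 -1.95365017e-01 -9.68451623e-01]] [-133.29070651 -553.48106467  191.38399262] 65.70646984690485
```

View pics/w1.png

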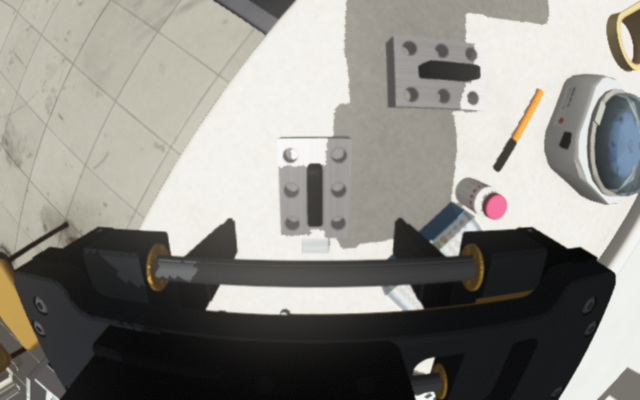

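The wrist view shows the tab block between the fingers, with its rib at about (315,195) and tab at (315,243). I'll measure the rib from here.

```bash
python3 - <<'E'
from h import *
d=np.load('wrist.npz'); c=d['color'].astype(int).sum(-1)
k=np.zeros(c.shape,bool);k[150:232,295:335]=1
v,u=np.nonzero((c<140)&k)
W=np.array([onz(d,a,b,65,True)[:2] for a,b in zip(u,v)]);print(cv2.minAreaRect(W.astype(np.float32)),len(W))
# tops: block top corners
for p in [(279,138),(350,138),(352,235),(280,235)]: print(onz(d,*p,34,True).round(1))
E
```

```text
Traceback (most recent call last):
cv2.error: OpenCV(4.12.0) /io/opencv/modules/imgproc/src/convhull.cpp:143: error: (-215:Assertion failed) total >= 0 && (depth == CV_32F || depth == CV_32S) in function 'convexHull'
```

```bash
python3 - <<'E'
from h import *
d=np.load('wrist.npz'); c=d['color'].astype(int).sum(-1)
print(c[195,300:335],c[155:235:6,315])
k=np.zeros(c.shape,bool);k[150:232,300:330]=1
v,u=np.nonzero((c<200)&k)
W=np.array([onz(d,a,b,65,True)[:2] for a,b in zip(u,v)]);print(len(W),cv2.minAreaRect(W.astype(np.float32)) if len(W) else 0, u.min(),u.max(),v.min(),v.max())
for p in [(279,138),(350,138),(352,235),(280,235)]: print(onz(d,*p,34,True).round(1))
E
```

```text
[491 488 488 481 482 466 396 287 210 186 186 187 187 186 183 182 182 183
 182 180 180 205 296 395 451 470 475 477 473 466 463 451 423 381 335] [736 730 194 221 198 189 185 184 180 181 179 176 434 724]
627 ((448.79742431640625, -354.2510070800781), (10.958414077758789, 53.62641143798828), 39.65005111694336) 308 321 165 225
[ 393.2 -337.3   34. ]
[ 445.3 -296.2   34. ]
[ 508.9 -369.3   34. ]
[ 451.8 -414.3   34. ]
```

```bash
python3 -c "
from h import *
go(449.5,-354.8,116,129)"
```

```text
t 2.65 pos [ 449.8 -356.7  232.3] rot [-1.7999e+02  1.0000e-02  1.2830e+02] q [-0.79  0.49  1.75 -0.    0.9  -1.45]
shift/60 [0.028 0.016 1.938] turn/10 [-0.001  0.001 -0.07 ]
```

>>> send_rows(
  series="0.03 0.02 0.5 0 0 -0.07;0 0 0.5 0 0 0;0 0 0.5 0 0 0;0 0 0.43 0 0 0;0 0 0 0 0 0",
)

```text
t: 3.28
eef_pos: [449.1, -354.3, 115.2]
tcp_rot: [-3.141, -0.003, 2.251]
ft_force: [0.1, -0.3, 1.1]
opening: 1.0
grip_force: 0.0
```

>>> send_rows(
  series="0 0 0 0 0 0;0 0 0 0 0 0;0 0 0 0 0 0;0 0 0 0 0 0;0 0 0 0 0 0",
  fingers=0,
)

```text
t: 3.9
eef_pos: [450.3, -353.8, 116.6]
tcp_rot: [3.142, 0.0, 2.253]
ft_force: [-0.6, -0.3, 0.4]
opening: 0.529
grip_force: 0.0
```

>>> send_rows(
  series="0 0 0 0 0 0;0 0 0 0 0 0;0 0 0 0 0 0",
)

```text
t: 4.28
eef_pos: [450.3, -353.8, 116.4]
tcp_rot: [-3.142, 0.0, 2.253]
ft_force: [-0.5, -0.5, 0.1]
opening: 0.219
grip_force: 0.0
```

>>> send_rows(
  series="0 0 0 0 0 0;0 0 0 0 0 0;0 0 0 0 0 0",
)

```text
t: 4.65
eef_pos: [450.1, -354.0, 116.5]
tcp_rot: [-3.141, 0.0, 2.253]
ft_force: [-2.7, -3.1, 0.5]
opening: 0.143
grip_force: 30.0
```

>>> send_rows(
  series="0 0 -0.2 0 0 0;0 0 -0.5 0 0 0;0 0 -0.7 0 0 0;0 0 -0.7 0 0 0;0 0 0 0 0 0",
)

```text
t: 5.28
eef_pos: [450.8, -354.0, 245.4]
tcp_rot: [3.141, 0.005, 2.253]
ft_force: [0.0, 0.7, -6.8]
opening: 0.148
grip_force: 30.0
```

```bash
python3 -c "
from h import *
go(470,110,240,78)"
```

```text
t 5.275 pos [ 450.8 -354.   245.4] rot [179.95   0.3  129.1 ] q [-0.78  0.47  1.74  0.    0.92 -1.46]
shift/60 [5.8   5.125 0.064] turn/10 [0.018 0.026 5.11 ]
```

>>> send_rows(
  series="0 0 0 0 0 1;0 0 0 0 0 1;0 0 0 0 0 1;0 0 0 0 0 1;0 0 0 0 0 1",
)

```text
t: 5.9
eef_pos: [449.8, -353.2, 240.7]
tcp_rot: [-3.139, -0.002, 1.375]
ft_force: [-0.2, 0.6, -5.5]
opening: 0.147
grip_force: 30.0
```

```bash
python3 -c "
from h import *
go(470,110,240,78)"
```

```text
t 5.9 pos [ 449.8 -353.2  240.7] rot [-1.7987e+02 -1.0000e-01  7.8760e+01] q [-0.78  0.47  1.75  0.    0.92 -0.59]
shift/60 [ 7.638 -1.175  0.028] turn/10 [-0.013 -0.01   0.076]
```

>>> send_rows(
  series="0.4 -0.06 0 0 0 0.08;0.8 -0.12 0 0 0 0;0.8 -0.13 0 0 0 0;0.8 -0.12 0 0 0 0;0.8 -0.12 0 0 0 0",
)

```text
t: 6.52
eef_pos: [460.7, -133.7, 241.1]
tcp_rot: [-3.139, -0.001, 1.366]
ft_force: [1.1, -1.0, -5.9]
opening: 0.146
grip_force: 30.0
```

>>> send_rows(
  series="0.8 -0.12 0 0 0 0;0.8 -0.12 0 0 0 0;0.8 -0.13 0 0 0 0;0.8 -0.12 0 0 0 0;0.6 -0.1 0 0 0 0",
)

```text
t: 7.15
eef_pos: [472.2, 96.8, 241.1]
tcp_rot: [-3.139, 0.0, 1.367]
ft_force: [0.7, 0.3, -6.7]
opening: 0.146
grip_force: 30.0
```

>>> send_rows(
  series="0.24 -0.03 0 0 0 0;0 0 0 0 0 0;0 0 0 0 0 0;0 0 0 0 0 0",
)

```text
t: 7.65
eef_pos: [474.2, 108.4, 242.3]
tcp_rot: [-3.141, 0.0, 1.365]
ft_force: [-0.1, 0.8, -5.9]
opening: 0.15
grip_force: 30.0
```

```bash
python3 -c "
from h import *
go(489,136.6,160,78)
d=shot('wrist'); save(d,'w2.png')
d=shot('top'); im=cv2.cvtColor(d['color'],cv2.COLOR_RGB2BGR)
d=shot('scene')"
```

```text
t 7.65 pos [474.2 108.4 242.3] rot [-1.7999e+02  2.0000e-02  7.8220e+01] q [ 0.09  0.36  1.95 -0.    0.83  0.29]
shift/60 [0.511 0.146 1.371] turn/10 [-0.001  0.002  0.022]
```

View pics/w2.png

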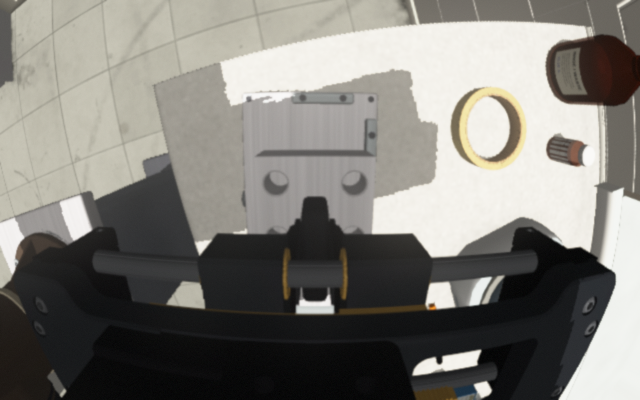

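The wrist view shows the side stop at (293–353, 98), the back stop at (372,135) and the carried block's plain end at about v=152. I'll zoom in for edge readings.

```bash
python3 -c "
from h import *
d=np.load('wrist.npz'); im=cv2.cvtColor(d['color'],cv2.COLOR_RGB2BGR)
cv2.imwrite('pics/c2.png',cv2.resize(im[85:205,235:395],None,fx=5,fy=5,interpolation=cv2.INTER_CUBIC))"
```

```text
(no output)
```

View pics/c2.png

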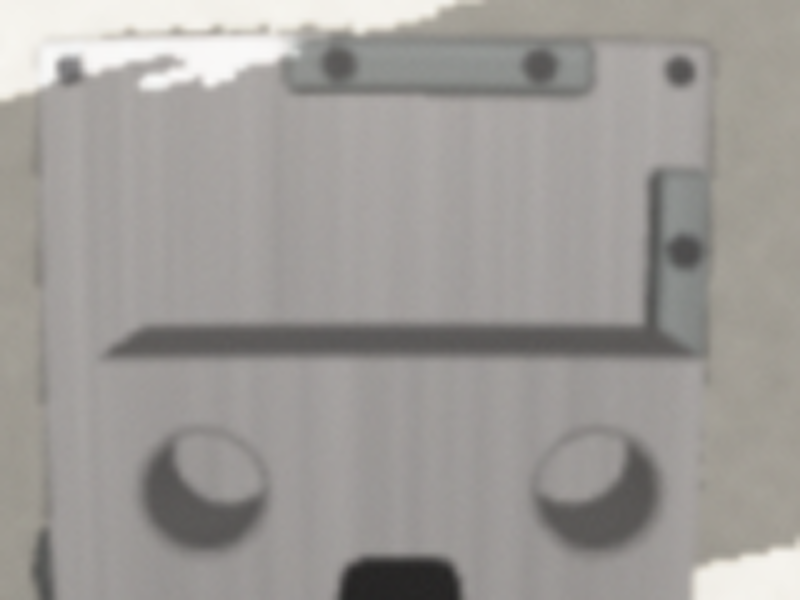

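```bash
python3 - <<'E'
from h import *
d=np.load('wrist.npz')
def c(x,y,z): return onz(d,235+(x+.5)/5-.5,85+(y+.5)/5-.5,z,True)
print('cam',(-d['R'].T@d['t']).round(1))
L=[('blk top L',105,356,160),('blk top R',703,356,160),('blk bot L',148,325,126),('blk bot R',648,325,126),
('side L',287,92,54),('side R',590,96,54),('back far',658,172,54),('back near',658,322,54),('deckTL',40,40,40),('deckTR',712,40,40)]
W={n:c(x,y,z) for n,x,y,z in L}
for n in W: print(n,W[n].round(1))
def ang(a,b): e=W[b]-W[a]; return np.degrees(np.arctan2(e[1],e[0])),np.linalg.norm(e)
for a,b in [('blk top L','blk top R'),('blk bot L','blk bot R'),('side L','side R'),('back near','back far'),('deckTL','deckTR')]: print(a,ang(a,b))
# shaker from wrist: yaw t
t=np.radians(-12); ex=np.array([np.cos(t),np.sin(t)]); ey=np.array([-np.sin(t),np.cos(t)])
side=(W['side L'][:2]+W['side R'][:2])/2@ey; back=(W['back near'][:2]+W['back far'][:2])/2@ex
O=ex*(back-35)+ey*(side-50); print('target origin',O)
mt=(W['blk top L'][:2]+W['blk top R'][:2])/2; mb=(W['blk bot L'][:2]+W['blk bot R'][:2])/2
print('blk origin est',mt-50*ey,mb-50*ey)
T=np.load('top.npz');S=np.load('scene.npz')
E
```

```text
cam [488.7 177.4 333.4]
blk top L [451.3 162.9 160. ]
blk top R [518.  148.9 160. ]
blk bot L [450.8 162.9 126. ]
blk bot R [517.  148.9 126. ]
side L [471.5 193.6  54. ]
side R [524.4 182.   54. ]
back far [533.8 166.2  54. ]
back near [528.8 139.3  54. ]
deckTL [426.8 215.3  40. ]
deckTR [551.3 188.7  40. ]
blk top L (np.float64(-11.844290733414633), np.float64(68.14950550024531))
blk bot L (np.float64(-11.864242490775645), np.float64(67.68151939641214))
side L (np.float64(-12.345588995274335), np.float64(54.13216886137028))
back near (np.float64(79.3022629835572), np.float64(27.41830836503972))
deckTL (np.float64(-12.056514825079773), np.float64(127.37787391804638))
target origin [492.34766976 137.84527796]
blk origin est [474.24318417 106.97635235] [473.48510157 106.99271175]
```

```bash
python3 -c "
from h import *
go(487.9,136.2,178,78.1)"
```

```text
t 7.8 pos [474.2 108.7 242.4] rot [180.     0.    78.24] q [ 0.09  0.36  1.95 -0.    0.83  0.29]
shift/60 [0.495 0.129 1.074] turn/10 [0.    0.    0.014]
```

>>> send_rows(
  series="0.25 0.06 0.3 0 0 0.01;0.24 0.07 0.3 0 0 0;0 0 0.3 0 0 0;0 0 0.17 0 0 0;0 0 0 0 0 0",
)

```text
t: 8.43
eef_pos: [487.7, 136.2, 177.9]
tcp_rot: [-3.141, 0.0, 1.364]
ft_force: [-0.1, 0.3, -5.5]
opening: 0.146
grip_force: 30.0
```

>>> send_rows(
  series="0 0 0 0 0 0;0 0 0 0 0 0",
)

```text
t: 8.68
eef_pos: [488.0, 136.4, 178.8]
tcp_rot: [3.141, -0.0, 1.365]
ft_force: [0.0, 0.5, -4.2]
opening: 0.143
grip_force: 30.0
```

```bash
python3 -c "
from h import *
go(487.9,136.2,160,78.1)
d=shot('wrist');im=cv2.cvtColor(d['color'],cv2.COLOR_RGB2BGR)
cv2.imwrite('pics/c3.png',cv2.resize(im[95:215,235:395],None,fx=5,fy=5,interpolation=cv2.INTER_CUBIC))"
```

```text
t 8.675 pos [488.  136.4 178.8] rot [ 1.7994e+02 -2.0000e-02  7.8180e+01] q [ 0.14  0.48  1.96 -0.    0.69  0.35]
shift/60 [-0.004 -0.002  0.314] turn/10 [ 0.006 -0.002  0.008]
```

View pics/c3.png

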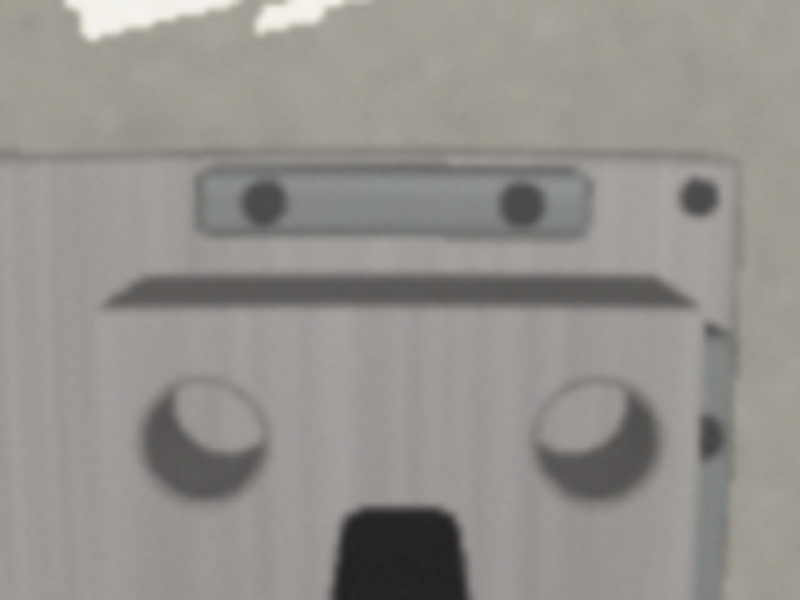

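The block hangs level just above the deck. Its bottom end edge is at crop y≈277, the side stop's inner edge at y≈236, and the back stop is partly hidden at x≈708–735.

```bash
python3 - <<'E'
from h import *
d=np.load('wrist.npz')
def c(x,y,z): return onz(d,235+(x+.5)/5-.5,95+(y+.5)/5-.5,z,True)[:2]
t=np.radians(-12); B=np.array([[np.cos(t),np.sin(t)],[-np.sin(t),np.cos(t)]])
for n,x,y,z in [('bot L',145,277,62.4),('bot R',657,277,62.4),('top L',103,306,96.4),('top R',700,306,96.4),('side L',197,236,54),('side R',592,236,54),('deck corner',740,157,40),('deck edge low',738,250,40),('back outer',735,345,54),('back low',722,590,54)]: print(n,(B@c(x,y,z)).round(1))
E
```

```text
bot L [414.5 283.1]
bot R [483.9 283.2]
top L [415.1 283.5]
top R [483.2 283.6]
side L [420.6 287.9]
side R [475.9 288. ]
deck corner [500.  299.3]
deck edge low [500.1 285.2]
back outer [497.  272.7]
back low [497. 236.]
```

>>> send_rows(
  series="0.042 0.018 0.1 0 0 0;0 0 0.1 0 0 0;0 0 0.08 0 0 0;0 0 0.05 0 0 0;0 0 0 0 0 0",
)

```text
t: 9.35
eef_pos: [489.4, 138.7, 158.2]
tcp_rot: [-3.141, 0.0, 1.365]
ft_force: [-0.8, -0.0, -5.3]
opening: 0.146
grip_force: 30.0
```

>>> send_rows(
  series="0 0 0.01 0 0 0;0 0 0 0 0 0;0 0 0.01 0 0 0;0 0 0 0 0 0",
)

```text
t: 9.85
eef_pos: [489.4, 138.7, 157.2]
tcp_rot: [3.142, 0.0, 1.365]
ft_force: [-0.5, 0.3, -5.0]
opening: 0.146
grip_force: 30.0
```

>>> send_rows(
  series="0 0 0.01 0 0 0;0 0 0 0 0 0",
)

```text
t: 10.1
eef_pos: [489.4, 138.7, 156.5]
tcp_rot: [3.142, 0.0, 1.365]
ft_force: [-0.3, 0.2, -5.2]
opening: 0.148
grip_force: 30.0
```

>>> send_rows(
  series="0 0 0.01 0 0 0;0 0 0 0 0 0",
)

```text
t: 10.35
eef_pos: [489.4, 138.7, 156.4]
tcp_rot: [3.141, -0.0, 1.365]
ft_force: [-2.9, -0.9, 4.5]
opening: 0.146
grip_force: 30.0
```

>>> send_rows(
  series="0 0 0.008 0 0 0;0 0 0 0 0 0",
)

```text
t: 10.6
eef_pos: [489.4, 138.7, 156.4]
tcp_rot: [3.141, -0.0, 1.365]
ft_force: [-5.2, -0.2, 11.7]
opening: 0.148
grip_force: 30.0
```

>>> send_rows(
  series="0 0 -0.014 0 0 0;0 0 0 0 0 0",
)

```text
t: 10.85
eef_pos: [489.4, 138.7, 156.4]
tcp_rot: [3.141, 0.0, 1.365]
ft_force: [-1.7, -0.6, 0.8]
opening: 0.144
grip_force: 30.0
```

>>> send_rows(
  series="0.012 0 0 0 0 0;0 0 0 0 0 0",
)

```text
t: 11.1
eef_pos: [489.6, 139.2, 156.4]
tcp_rot: [3.141, 0.0, 1.365]
ft_force: [-2.5, -3.9, 2.0]
opening: 0.147
grip_force: 30.0
```

>>> send_rows(
  series="0 0.012 0 0 0 0;0 0 0 0 0 0",
)

```text
t: 11.35
eef_pos: [489.7, 139.1, 156.4]
tcp_rot: [-3.14, 0.001, 1.365]
ft_force: [-6.0, -3.1, 5.3]
opening: 0.143
grip_force: 30.0
```

```bash
python3 -c "
from h import *
go(489,136,160,78.1)
d=shot('wrist');im=cv2.cvtColor(d['color'],cv2.COLOR_RGB2BGR)
cv2.imwrite('pics/c4.png',cv2.resize(im[95:215,235:395],None,fx=5,fy=5,interpolation=cv2.INTER_CUBIC))"
```

```text
t 11.35 pos [489.7 139.1 156.4] rot [-1.7993e+02  4.0000e-02  7.8200e+01] q [ 0.15  0.52  1.98 -0.    0.65  0.35]
shift/60 [-0.054 -0.002 -0.059] turn/10 [-0.007  0.004  0.01 ]
```

View pics/c4.png

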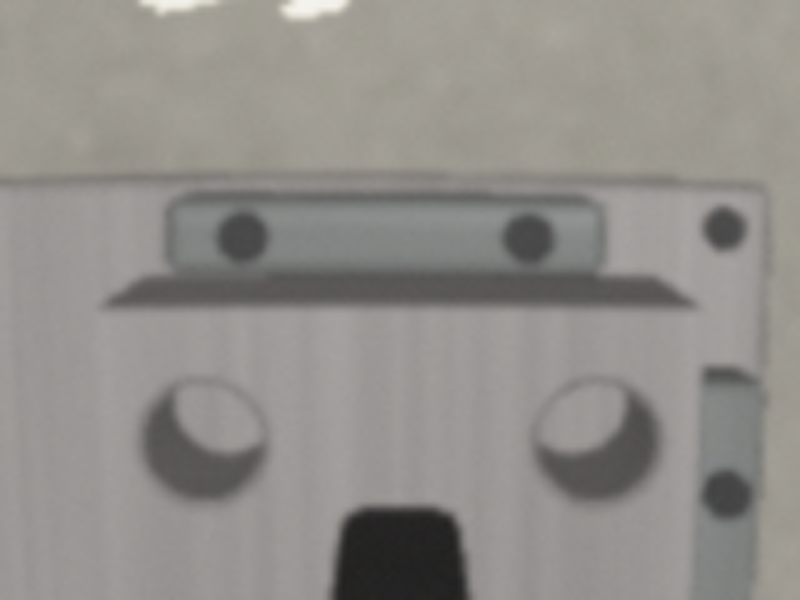

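```bash
python3 - <<'E'
from h import *
d=np.load('wrist.npz')
def c(x,y,z): return onz(d,235+(x+.5)/5-.5,95+(y+.5)/5-.5,z,True)[:2]
t=np.radians(-12); B=np.array([[np.cos(t),np.sin(t)],[-np.sin(t),np.cos(t)]])
for n,x,y,z in [('bot L',145,277,40),('bot R',657,277,40),('top L',103,306,74),('top R',698,306,74),('side L',170,273,54),('side R',603,273,54),('side far',400,193,54),('deck corner',768,185,40),('back inner',700,385,54),('back outer',757,385,54),('back outer low',751,590,54),]: print(n,(B@c(x,y,z)).round(1))
E
```

```text
bot L [415.3 286. ]
bot R [484.7 286.2]
top L [416.  286.4]
top R [483.9 286.6]
side L [420.9 288. ]
side R [475.4 288.1]
side far [449.9 297.9]
deck corner [499.8 299.1]
back inner [488.4 273.8]
back outer [496.  273.9]
back outer low [496.8 246.2]
```

>>> send_rows(
  series="0 0.015 -0.005 0 0 0;0 0 0 0 0 0",
)

```text
t: 11.65
eef_pos: [491.2, 139.2, 156.4]
tcp_rot: [-3.142, -0.0, 1.365]
ft_force: [-0.2, -0.2, -3.9]
opening: 0.144
grip_force: 30.0
```

>>> send_rows(
  series="0 0.015 0 0 0 0;0 0 0 0 0 0",
)

```text
t: 11.9
eef_pos: [492.1, 139.0, 156.5]
tcp_rot: [3.142, 0.0, 1.365]
ft_force: [-1.1, 0.4, -5.2]
opening: 0.147
grip_force: 30.0
```

>>> send_rows(
  series="0.012 0 0 0 0 0;0 0 0 0 0 0",
)

```text
t: 12.15
eef_pos: [492.2, 139.7, 156.6]
tcp_rot: [3.141, 0.0, 1.365]
ft_force: [0.4, 0.4, -5.5]
opening: 0.146
grip_force: 30.0
```

>>> send_rows(
  series="0.01 0.01 0 0 0 0;0 0 0 0 0 0",
)

```text
t: 12.4
eef_pos: [492.5, 139.9, 156.6]
tcp_rot: [-3.141, 0.001, 1.365]
ft_force: [-3.3, -3.6, -3.3]
opening: 0.145
grip_force: 30.0
```

>>> send_rows(
  series="-0.003 -0.003 0.008 0 0 0;0 0 0 0 0 0;0 0 0 0 0 0",
)

```text
t: 12.78
eef_pos: [492.4, 139.8, 156.4]
tcp_rot: [-3.141, 0.0, 1.365]
ft_force: [-3.2, -3.2, 1.3]
opening: 0.145
grip_force: 30.0
```

>>> send_rows(
  series="0 0 0 0 0 0;0 0 0 0 0 0;0 0 0 0 0 0;0 0 0 0 0 0",
  fingers=0.6,
)

```text
t: 13.28
eef_pos: [492.8, 140.0, 156.3]
tcp_rot: [3.141, -0.0, 1.365]
ft_force: [-0.1, -0.1, -0.6]
opening: 0.507
grip_force: 0.0
```

>>> send_rows(
  series="0 0 -0.1 0 0 0;0 0 -0.4 0 0 0;0 0 -0.7 0 0 0;0 0 -0.7 0 0 0;0 0 0 0 0 0",
)

```text
t: 13.9
eef_pos: [493.3, 140.1, 273.2]
tcp_rot: [3.136, -0.002, 1.365]
ft_force: [0.7, 0.2, -0.0]
opening: 0.599
grip_force: 0.0
```

>>> send_rows(
  series="-0.8 0 0 0 0 0;-0.8 0 0 0 0 0;-0.8 0 0 0 0 0;0 0 0 0 0 0",
)

```text
t: 14.4
eef_pos: [462.5, -3.1, 269.6]
tcp_rot: [-3.14, 0.0, 1.361]
ft_force: [-0.1, -0.2, 0.0]
opening: 0.601
grip_force: 0.0
```

```bash
python3 -c "
from h import *
d=shot('wrist');a=cv2.cvtColor(d['color'],cv2.COLOR_RGB2BGR)
d=shot('top');b=cv2.cvtColor(d['color'],cv2.COLOR_RGB2BGR)[170:275,170:340]
cv2.imwrite('pics/f.png',np.vstack([cv2.resize(a[:250,160:560],(640,400)),cv2.resize(b,(320,198)).repeat(1,0) if 0 else cv2.copyMakeBorder(cv2.resize(b,(320,198)),0,0,0,320,0)]))"
```

```text
(no output)
```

View pics/f.png

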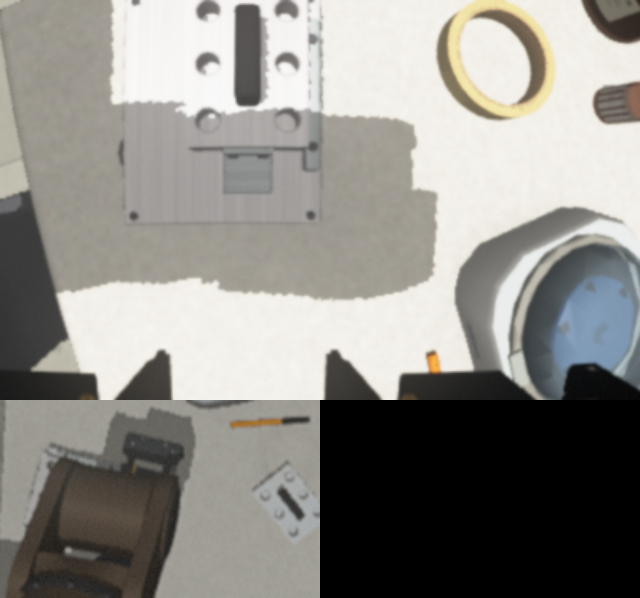

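The block sits square against the back stop with its tab over the pin, whose ring is hidden. I felt contact with both stops before letting go, so I'm handing the job in.

```bash
python3 -c "
from h import *
print(env.job_done())"
```

```text
the job is handed in; nothing more can be done
None
```

I set the tab block flat in the shaker's corner, with its tab over the sensing pin. I felt contact at both stops before letting go, moved the gripper clear and handed the job in at about 14.5 s. The side-stop gap and the pin's travel weren't visible in the last picture, and no verdict came back.

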